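Set the picture-moulding vise to its gauge mark

TASK

Roll the knurled wheel of the green picture-moulding vise with a fingertip, stroke by stroke, until the blue jaw has closed far enough that its white pointer lines up with the red gauge mark, then take the hand away. Do it with the wheel alone: do not touch the blue jaw, do not shift the red mark, and leave the bottle, the jar and the wooden offcut where they stand.

Things in the scene. Friction and masses are not known exactly. Their poses are not given: they have to be found in the camera images.
- vise: Green picture-moulding vise, fixed to the table. Origin on the table right under the wheel's axle; z up. Bed 20 mm thick, local x from -52 to +72 mm, local y from +60 to -240 mm. The wheel is at y = 0; the fixed green jaw (60 mm high) has its face at y = -200 mm, so local -y is the direction from the wheel to the fixed jaw, in which the gap closes.
- wheel: Knurled steel wheel with three orange knurls, upright, radius 36 mm, 30 mm wide, axle level along the vise's local x. Origin: axle centre, 52 mm above the table; turns with the wheel. It stands between green cheeks (46 mm over their outsides, tops 70 mm above the table). Grips a pressed fingertip by friction, turns with about 1 N at the rim, stays where it is left.
- wheel_top (a point): Highest point of the wheel's rim, mid-width, 88 mm above the table; does not turn with the wheel; axes as the vise's. Wheel, cheeks and blue jaw ride on one sprung carriage: pressed from above it sinks straight down by up to 6 mm (about 2.5 N to start, then 1.2 N per mm; then rigid) and rises again.
- jaw: Blue sliding jaw, 60 mm wide, 24 mm thick, top 61 mm above the table, between wheel and fixed jaw. Origin: in its face plane, on the bed. Not to be touched. Rolling the top of the wheel towards the fixed jaw (vise's -y) closes it by 10 mm per radian, i.e. 2.8 mm per 10 mm of rim travel; rolling back opens it.
- pointer (a point): Free end of the white pointer (5 mm wide, in the plane of the blue jaw's face, 54 mm above the table), on its centre line; it moves with the jaw. It points along the vise's local +x at the red mark.
- mark (a point): End of the red gauge mark (blade 5 mm wide on a dark clip at the bed's +x edge, top 54 mm above the table), on its centre line; axes as the vise's. Pointer and mark are in line when their local y is equal; at the start the pointer is 20 to 50 mm short of it, on the wheel's side. The clip stays put unless pushed.
- paint_bottle: Loose white paint bottle with a yellow cap, 48 mm in diameter and 110 mm high; origin at the centre of its underside. Leave it alone.
- paint_jar: Loose small glass jar with a red lid, 54 mm in diameter and 60 mm high; origin at the centre of its underside. Leave it alone.
- offcut: Loose offcut of dark wooden moulding lying flat, 30 x 120 x 22 mm (long along its y); origin at the centre of its underside. Leave it alone.

How it is judged:
By the outcome, as a careful person would: the job done as asked, in the order asked, and still so for the second after the job is handed in, with the robot touching nothing.
It also fails if it takes over 45 s, if anything falls off the work surface, if the arm or the gripper's body presses on something with over 40 N, if the wrist force passes 120 N, or if a joint passes its speed limit or range.

ROBOT

A 6-joint arm with a two-finger parallel gripper is mounted at the origin on the work surface. World frame = base frame: x ahead of the robot, y to its left, z up, the work surface at z = 0. Lengths are in mm, angles in degrees, forces in N, time in s.
With the tool pointing down it reaches from about 350 to 850 mm from the base axis. Payload 8.1 kg.
Tool frame: the origin (TCP) lies at the very end of the fingers, on their centre line; the grasp point (between the pads) lies 19 mm behind it; z points along the fingers, y is the direction in which the jaws open and shut (so a half turn about z gives the same grasp; the last joint's range is limited). The gripper opens to 85 mm and grips with 20 to 120 N. Pads are 22 mm wide; open, the fingers measure 114 mm over their backs; the gripper's body (76 mm by 85 mm) begins 54 mm behind the grasp point. The pads swing forward as they close: fully open they stand 13 mm farther back than shut.
Start: joints at [-81.211, 7.471, 85.268, -0, 87.261, -4.893], TCP at [141.942, -582.973, 210.992] pointing down, gripper open.
Joint ranges: [-169.43, 169.43], [-51.17, 129.36], [1.28, 143.12], [-76.62, 256.62], [0, 156.53], [-152.29, 152.29]. Speed limits (degrees/s): [136.94, 136.94, 159.86, 180, 180, 180].

INTERFACE

Orientations are given as [roll, pitch, yaw] about the fixed x, y, z axes, in that order (R = Rz(yaw) Ry(pitch) Rx(roll)).
In Python, from bench import r, eyes gives the robot as it stands. The module is installed in compiled form; this text tells all that it offers.
- The arm moves only by the tool play_rows, never from a script. Its argument "deltas" is a list of rows, each a list of 3 entries, a list of its own where there are three numbers: the shift along the tool's x, y, z in m, then the turn, a rotation vector about the tool's x, y, z in rad, then the closure, from 0 (fully open) to 1 (shut). A call has 1 to 8 rows; each row shifts and turns the pose as measured when the row begins, along the tool's axes as they then stand; what a row does not reach is not made up. A row lasts 1/8 s, in which the tool goes at most 62.5 mm and 10.7 degrees, less where a joint would pass 70% of its speed; a pose out of reach is approached as far as the arm can. A call with a gripper value outside its range is refused whole. The fingers move at their own pace and stop on an object; "force" is the grip in N (left out, the last holds). Time passes only in rows, so rows that do not move let the fingers close. It gives the time, the measured TCP pose, the force and the opening at its end, in the units of the state.
- r.sense(): the state, without advancing time (a new reading comes with each control period).
- eyes.snapshot(name): name is "scene" or "top"; returns the picture (400x640x3 uint8, red, green, blue); there is no depth.
- eyes.get_calibration(name): a dict with "mtx" (3x3 intrinsics, pixels), "R" (3x3) and "t" (3): a world point X has camera coordinates R X + t. Camera axes: x right, y down, z forward; pixel columns grow to the right and rows downward; lengths in mm; the calibration is good to about 2 mm. A picture is of the moment at which its call begins. get_calibration takes no time and is no camera call.
- r.hand_in(): hands the job in, once; it reports no verdict.
The state is a dict: "time": time; "joint_pos": joint angles; "qd": joint speeds; "joint_efforts": joint torques, N m; "tool_pos": TCP position; "tcp_rot": TCP orientation; "ft_force": force on the tool from outside, world axes, zero at the start; "wrist_torque": the same for the moment, N m; "finger_gap": finger opening in mm.
Only numpy, scipy, OpenCV 4.12 (cv2) and the standard library are available. Lean on these libraries where they do the work, as an engineer would, in place of code of your own. Each camera call takes 0.05 s, during which the arm holds its last target. There are 200 camera calls.

## Working session

There is one attempt and no reset: what is moved stays moved. The work goes in short steps, Python scripts to look and compute and a tool call to move; the robot and the scene stay as the last step left them, time stands still between calls to the robot, and variables do not carry over. Pictures are saved under pics/ and viewed, about 8 in all and at most 12, crops included, and the job is handed in when it is done.

Besides the shell and the picture viewer there is one more tool, called after "Emit:" as name(argument=value, ...), one argument or row to a line, values as JSON. play_rows: Moves the arm, as the interface text tells. Its arguments: {"type":"object","properties":{"deltas":{"type":"array"},"force":{"type":"number"}},"required":["deltas"]}

```bash
mkdir -p pics; python3 - <<'E'
from bench import r,eyes
import cv2
for n in("scene","top"):
    im=eyes.snapshot(n); cv2.imwrite(f"pics/{n}0.png",im[:,:,::-1])
    c=eyes.get_calibration(n); print(n,c["mtx"].tolist(),(-c["R"].T@c["t"]).round(),c["R"].round(3).tolist())
s=r.sense();print(s)
E
```

```text
scene [[383.488078025538, 0.0, 320.9325534913862], [0.0, 383.488078025538, 199.21449150821033], [0.0, 0.0, 1.0]] [ 971. -230.  466.] [[0.678, 0.735, -0.012], [0.432, -0.412, -0.803], [-0.595, 0.539, -0.596]]
top [[431.3457875470311, 0.0, 320.25481051343223], [0.0, 431.3457875470311, 197.0627940799645], [0.0, 0.0, 1.0]] [473. 133. 736.] [[0.006, -1.0, -0.016], [-0.992, -0.004, -0.124], [0.124, 0.017, -0.992]]
{'time': 0.1, 'joint_pos': array([-8.12108600e+01,  7.51128166e+00,  8.53247433e+01, -9.49356924e-04,
        8.72606940e+01, -4.89189896e+00]), 'qd': array([-0.01211491, -0.07374874, -0.23369147, -0.03899222, -0.03926091,
       -0.01678617]), 'joint_efforts': array([ 1.62668763e-03, -5.70949316e+01, -5.01943338e+01, -2.82167057e-04,
        8.16935470e-03, -1.13870325e-05]), 'tool_pos': array([ 141.85499851, -582.43769923,  210.02780564]), 'tcp_rot': array([-1.79903552e+02, -7.30306606e-03,  1.36810790e+01]), 'ft_force': array([ 1.35635252, -0.20587095, -0.00338766]), 'wrist_torque': array([ 0.00932963,  0.0257188 , -0.04159709]), 'finger_gap': 84.98062540696725}
```

View pics/scene0.png

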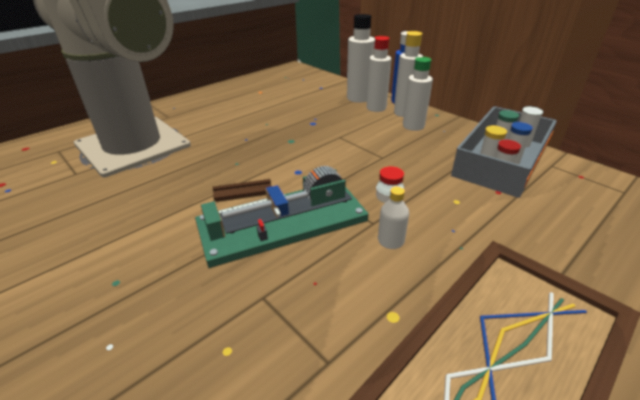

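View pics/top0.png

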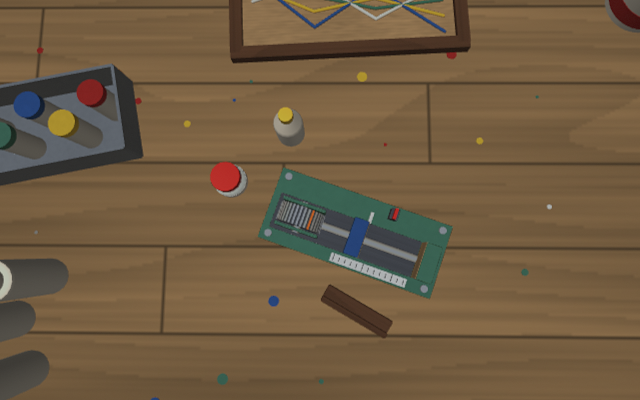

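The top picture shows the wheel at about (298,215) and the blue jaw at (356,237). The white pointer is near (371,217), the red mark near (395,214), the bottle at (288,125) and the jar at (228,179). Next I'll measure the vise frame, pointer and mark.

```bash
cat > h.py <<'E'
import numpy as np, cv2
from bench import r,eyes
def ray(n,uv,z):
    c=eyes.get_calibration(n);o=-c["R"].T@c["t"]
    d=c["R"].T@np.linalg.inv(c["mtx"])@np.array([uv[0],uv[1],1.]);return o+d*(z-o[2])/d[2]
def proj(n,X):
    c=eyes.get_calibration(n);p=c["mtx"]@(c["R"]@np.asarray(X,float)+c["t"]);return p[:2]/p[2]
def cen(m):
    m=m.astype(float);yy,xx=np.mgrid[:m.shape[0],:m.shape[1]];return np.array([(xx*m).sum(),(yy*m).sum()])/m.sum()
E
python3 - <<'E'
from h import *
im=cv2.imread("pics/top0.png");hsv=cv2.cvtColor(im,cv2.COLOR_BGR2HSV)
g=cv2.inRange(hsv,(65,80,40),(95,255,255));g[:150]=0;g[310:]=0;g[:,:240]=0;g[:,470:]=0
cs=max(cv2.findContours(g,0,1)[0],key=cv2.contourArea)
b=cv2.boxPoints(cv2.minAreaRect(cs));print(b)
P=np.array([ray("top",p,20) for p in b])[:,:2];print(P.round(1),np.linalg.norm(np.roll(P,-1,0)-P,axis=1))
cv2.imwrite("pics/c1.png",cv2.resize(im[165:305,250:460],None,fx=3.8,fy=3.8,interpolation=cv2.INTER_CUBIC))
im=cv2.imread("pics/scene0.png")
cv2.imwrite("pics/c2.png",cv2.resize(im[160:270,190:420],None,fx=3.4,fy=3.4,interpolation=cv2.INTER_CUBIC))
E
```

```text
[[257.17233 237.17847]
 [282.04    166.72   ]
 [453.60922 227.27383]
 [428.74155 297.7323 ]]
[[495.4 249.2]
 [614.2 210. ]
 [513.6 -75.2]
 [399.4 -31.5]] [125.14390073 302.47926172 122.23293397 296.72273748]
```

View pics/c1.png

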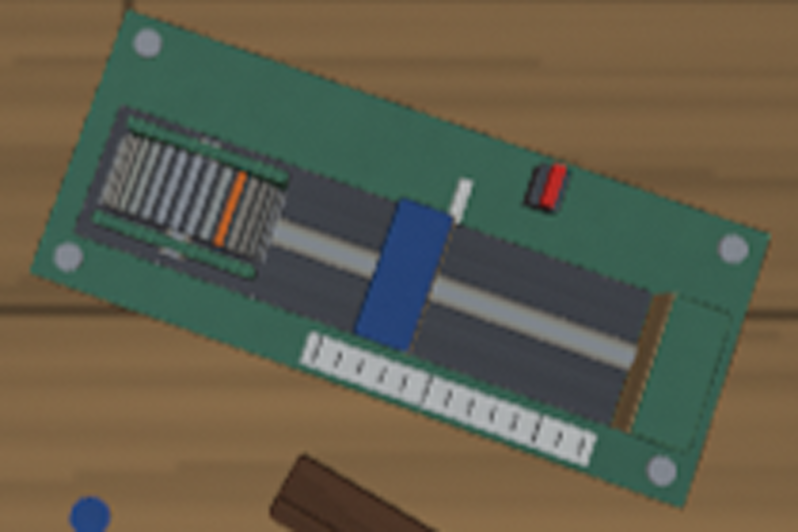

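View pics/c2.png

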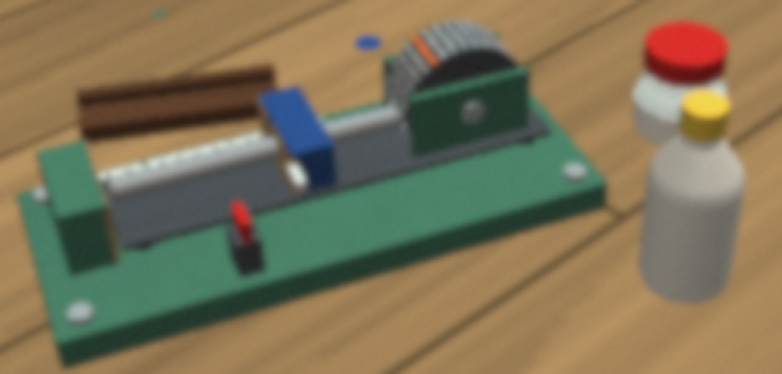

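The crops show the pointer at crop (462,200) and the red blade at (556,186). The three-sided view agrees: the pointer is short of the mark, on the wheel's side.

```bash
cat >> h.py <<'E'
c0=np.array([(128,10),(770,235),(685,507),(33,275)])/3.8+[250,165]-.4
L=np.array([(72,60),(72,-240),(-52,-240),(-52,60)],float)
W=np.array([ray("top",p,20)[:2] for p in c0])
lm,wm=L.mean(0),W.mean(0)
A=(L-lm).T@(W-wm);U,S,V=np.linalg.svd(A);R2=(U@V).T
org=wm-R2@lm;yaw=np.degrees(np.arctan2(R2[1,0],R2[0,0]))
loc=lambda p:R2.T@(np.asarray(p)[:2]-org)
wld=lambda l:R2@np.asarray(l,float)+org
def masks(im,n):
    hsv=cv2.cvtColor(im,cv2.COLOR_BGR2HSV)
    red=cv2.inRange(hsv,(0,150,90),(6,255,255))|cv2.inRange(hsv,(174,150,90),(180,255,255))
    wh=cv2.inRange(hsv,(0,0,125),(180,60,255))
    out=[]
    for m,rng in((wh,(-160,-50)),(red,(-170,-60))):
        roi=np.zeros_like(m)
        lo,hi=((28,46) if m is wh else (42,85))
        q=np.array([proj(n,[*wld(l),54]) for l in((lo,rng[0]),(lo,rng[1]),(hi,rng[1]),(hi,rng[0]))])
        cv2.fillPoly(roi,[q.round().astype(int)],255);m=m&roi
        cn=cv2.findContours(m,0,1)[0]
        if not cn: out.append(None);continue
        k=max(cn,key=cv2.contourArea);mm=np.zeros_like(m);cv2.drawContours(mm,[k],-1,1,-1)
        a=mm.sum();out.append((int(a),cen(mm).round(1),loc(ray(n,cen(mm),54)).round(1)))
    return out
E
python3 - <<'E'
from h import *
print("fit res",(W-np.array([wld(l) for l in L])).round(1).tolist(),org,yaw)
for n in("top","scene"):
    im=cv2.imread(f"pics/{n}0.png");print(n,masks(im,n))
    print("wheeltop px",proj(n,[*org,88]))
t=wld((0,0));s=r.sense()
print("start loc",loc(s["tool_pos"]),s["tool_pos"])
for n,p,z in(("bottle",(285,114),110),("jar",(226,177),60)):print(n,loc(ray("top",p,z)))
E
```

```text
fit res [[-0.1, -0.8], [-0.3, 1.8], [0.9, 0.9], [-0.5, -1.9]] [525.75712322 175.56085681] -19.10233001653758
top [(40, array([370.9, 217. ]), array([  37.7, -104.7])), (42, array([395. , 213.5]), array([  55.6, -138.8]))]
wheeltop px [299.14871008 215.79124386]
scene [(25, array([276.3, 210.2]), array([  40.4, -104. ])), (30, array([260.5, 223.9]), array([  64.6, -139.5]))]
wheeltop px [321.537423  168.9918696]
start loc [-114.70296342 -841.89422287] [ 141.85499851 -582.43769923  210.02780564]
bottle [135.75972584  69.98538997]
jar [ 21.10223412 133.59373113]
```

Emit:
play_rows(
  deltas=[
    [[0.04,0,0],[0,0,0.143],1],
    [[0.04,0,0],[0,0,0.143],1],
    [[0.035,0,0],[0,0,0.143],1],
    [[0,-0.02,0],[0,0,0.143],1],
    [[0,-0.06,0],[0,0,0],1],
    [[0,-0.06,0],[0,0,0],1],
    [[0,-0.06,0],[0,0,0],1],
    [[0,-0.06,0],[0,0,0],1],
  ],
  force=40,
)

```text
time: 1.1
tool_pos: [345.4, -320.0, 205.3]
tcp_rot: [-179.6, 0.4, -20.6]
ft_force: [1.2, -0.2, 0.2]
finger_gap: -0.0
```

```bash
cat > st.py <<'E'
from h import *
s=r.sense();print(s["time"],"loc",loc(s["tool_pos"]).round(1),"z",s["tool_pos"][2].round(1),"rot",s["tcp_rot"].round(2),"F",s["ft_force"].round(1),"gap",round(s["finger_gap"],1),"q5",s["joint_pos"].round(0))
E
python3 st.py
```

```text
1.1 loc [  -8.2 -527.3] z 205.3 rot [-179.56    0.38  -20.58] F [ 1.2 -0.2  0.2] gap -0.0 q5 [-49. -12. 105.   0.  88.  61.]
```

Emit:
play_rows(
  deltas=[
    [[0.001,-0.06,0],[0,0,-0.026],1],
    [[0.001,-0.06,0],[0,0,0],1],
    [[0.001,-0.06,0],[0,0,0],1],
    [[0.001,-0.06,0],[0,0,0],1],
    [[0.001,-0.06,0],[0,0,0],1],
    [[0.001,-0.06,0],[0,0,0],1],
    [[0.001,-0.06,0],[0,0,0],1],
    [[0.001,-0.06,0],[0,0,0],1],
  ],
)

```text
time: 2.1
tool_pos: [512.7, 146.5, 207.4]
tcp_rot: [-179.6, 0.3, -19.1]
ft_force: [1.1, -1.4, 0.3]
finger_gap: -0.2
```

```bash
python3 st.py
```

```text
2.1 loc [ -2.8 -31.8] z 207.4 rot [-179.56    0.34  -19.11] F [ 1.1 -1.4  0.3] gap -0.2 q5 [ 10.  -3.  96.   1.  87. 119.]
```

Emit:
play_rows(
  deltas=[
    [[0.002,-0.044,0.02],[0,0,0],1],
    [[0,0,0.05],[0,0,0],1],
    [[0,0,0.03],[0,0,0],1],
    [[0,0,0],[0,0,0],1],
  ],
)

```text
time: 2.6
tool_pos: [528.6, 195.3, 103.9]
tcp_rot: [-179.6, 0.4, -18.7]
ft_force: [0.7, -0.1, 0.7]
finger_gap: -0.2
```

```bash
python3 st.py
```

```text
2.6 loc [-3.8 19.5] z 103.9 rot [-179.56    0.42  -18.69] F [ 0.7 -0.1  0.7] gap -0.2 q5 [ 15.   6.  98.   1.  76. 123.]
```

Emit:
play_rows(
  deltas=[
    [[0.004,0.008,0.01],[0,0,0],1],
    [[0,0,0.003],[0,0,0],1],
    [[0,0,0],[0,0,0],1],
  ],
)

```text
time: 2.98
tool_pos: [531.8, 185.5, 93.5]
tcp_rot: [-179.4, 0.2, -18.8]
ft_force: [-0.3, 0.4, 0.4]
finger_gap: 0.3
```

```bash
python3 st.py
```

```text
2.975 loc [ 2.5 11.4] z 93.5 rot [-179.44    0.21  -18.76] F [-0.3  0.4  0.4] gap 0.3 q5 [ 14.   7.  99.   1.  74. 122.]
```

Now a first probing stroke: press to about z = 85, then roll −y.

Emit:
play_rows(
  deltas=[
    [[-0.001,0,0.004],[0,0,0],1],
    [[-0.001,0,0.005],[0,0,0],1],
    [[0,0,0.001],[0,0,0],1],
  ],
)

```text
time: 3.35
tool_pos: [531.0, 186.4, 84.7]
tcp_rot: [-179.3, 0.1, -18.8]
ft_force: [0.1, 0.2, 0.3]
finger_gap: 0.2
```

```bash
python3 st.py
```

```text
3.35 loc [ 1.4 12. ] z 84.7 rot [-1.7934e+02  6.0000e-02 -1.8790e+01] F [0.1 0.2 0.3] gap 0.2 q5 [ 14.   7.  99.   1.  73. 122.]
```

Emit:
play_rows(
  deltas=[
    [[0,0,0.002],[0,0,0],1],
    [[0,0,0.0015],[0,0,0],1],
  ],
)

```text
time: 3.6
tool_pos: [531.0, 186.6, 81.1]
tcp_rot: [-179.3, 0.1, -18.8]
ft_force: [0.3, 1.0, 0.7]
finger_gap: -0.1
```

```bash
python3 st.py; python3 - <<'E'
from h import *
im=eyes.snapshot("scene")[:,:,::-1].copy();print(masks(im,"scene"))
cv2.imwrite("pics/p5.png",cv2.resize(im[100:270,190:420],None,fx=3.4,fy=3.4,interpolation=cv2.INTER_CUBIC))
im=eyes.snapshot("top")[:,:,::-1].copy();print(masks(im,"top"))
E
```

```text
3.6 loc [ 1.4 12.2] z 81.1 rot [-1.7934e+02  6.0000e-02 -1.8770e+01] F [0.3 1.  0.7] gap -0.1 q5 [ 14.   7. 100.   1.  73. 122.]
[(27, array([276.4, 210.1]), array([  40.1, -103.8])), (30, array([260.5, 223.9]), array([  64.6, -139.5]))]
[(236, array([351.6, 210.8]), array([ 36.9, -72.7])), (41, array([395. , 213.4]), array([  55.9, -138.8]))]
```

View pics/p5.png

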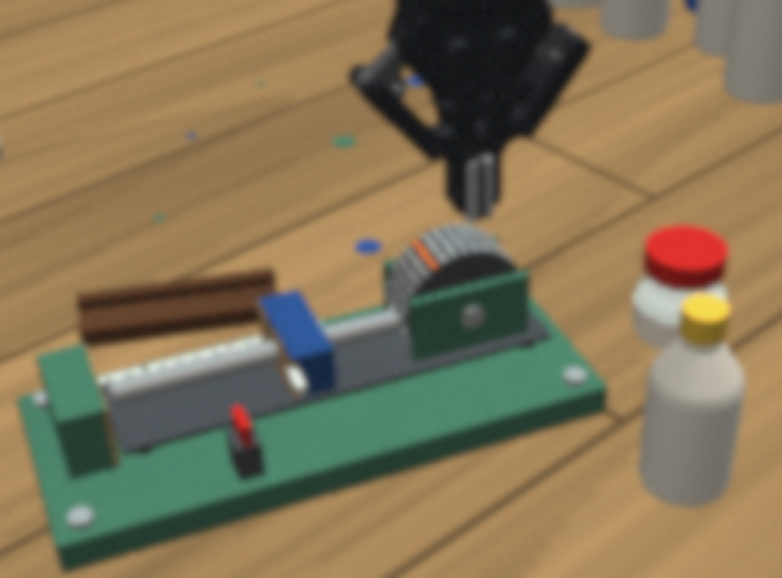

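The picture shows the fingertip's lower end at scene pixel of about (330,163), seemingly just above the wheel's back rim. I'll compare that with the prediction.

```bash
python3 - <<'E'
from h import *
s=r.sense();T=s["tool_pos"]
print("tcp px pred",proj("scene",T),proj("top",T))
for z in(80,85,90,95,100):print(z,proj("scene",[T[0],T[1],z]))
print("wheel crest x=+15,-15,y0", proj("scene",[*wld((15,0)),88]),proj("scene",[*wld((-15,0)),88]))
print("wheel px at y=12",proj("scene",[*wld((15,12)),86]),proj("scene",[*wld((-15,12)),86]))
im=eyes.snapshot("top")[:,:,::-1]
a=cv2.resize(im[140:290,230:390],None,fx=4,fy=4,interpolation=cv2.INTER_CUBIC)
b=cv2.resize(cv2.imread("pics/top0.png")[185:245,265:335],None,fx=4,fy=4,interpolation=cv2.INTER_CUBIC)
cv2.imwrite("pics/p6.png",a)
E
```

```text
tcp px pred [327.81049875 171.07297811] [292.2626435  212.72047897]
80 [327.81141999 171.52134248]
85 [327.80675143 169.24916493]
90 [327.8020437  166.95792135]
95 [327.7972963  164.64737075]
100 [327.79250872 162.31726806]
wheel crest x=+15,-15,y0 [324.84578386 172.98351898] [318.33085483 165.12303653]
wheel px at y=12 [330.83063713 172.42189013] [324.17745321 164.63241432]
```

View pics/p6.png

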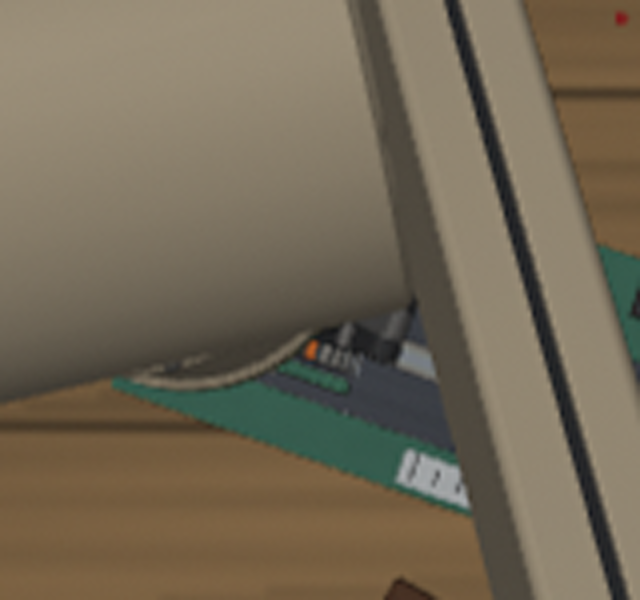

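```bash
python3 - <<'E'
from h import *
im=eyes.snapshot("scene")[:,:,::-1].copy()
cv2.imwrite("pics/p7.png",cv2.resize(im[125:195,290:370],None,fx=8,fy=8,interpolation=cv2.INTER_CUBIC))
s=r.sense();print(s["tool_pos"],s["joint_pos"],s["finger_gap"])
E
```

```text
[531.11072249 186.59473135  81.23100386] [ 13.73464153   7.12417854  99.57787276   0.6161462   72.98630648
 122.32920359] -0.006612936851142401
```

View pics/p7.png

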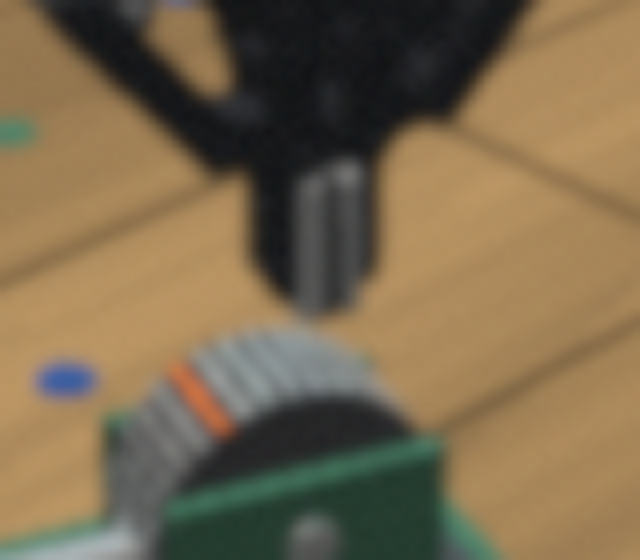

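```bash
python3 - <<'E'
from h import *
for z in(81,85,90,95,98):
    p=ray("scene",(329.7,164.4),z);print(z,p.round(1),loc(p).round(1))
# top view: fingertip seen in p6 near crop (345,330)/(375,345)
for q in((345,335),(375,350)):
    p=np.array(q)/4+[230,140];print(p,loc(ray("top",p,81)).round(1),loc(ray("top",p,98)).round(1))
E
```

```text
81 [516.2 205.6  81. ] [-18.8  25.2]
85 [521. 201.  85.] [-12.9  22.5]
90 [526.9 195.4  90. ] [-5.4 19.1]
95 [532.8 189.7  95. ] [ 2.  15.7]
98 [536.3 186.3  98. ] [ 6.4 13.6]
[316.25 223.75] [ -2.4 -28. ] [ -3.2 -28.8]
[323.75 227.5 ] [ -4.  -40.6] [ -4.8 -41.1]
```

The tip actually sits about 14 mm above the reported TCP, with a clear gap of wood visible below it. That fits reading no force. I'll descend by force over the crest (local y ≈ 0).

Emit:
play_rows(
  deltas=[
    [[-0.001,0.012,0],[0,0,0],1],
    [[0,0,0.002],[0,0,0],1],
    [[0,0,0.002],[0,0,0],1],
    [[0,0,0],[0,0,0],1],
  ],
)

```text
time: 4.3
tool_pos: [526.0, 174.5, 77.0]
tcp_rot: [-179.3, 0.0, -18.8]
ft_force: [-0.0, 0.6, -0.8]
finger_gap: -0.1
```

```bash
python3 st.py
```

```text
4.3 loc [ 0.6 -0.9] z 77.0 rot [-1.7933e+02  4.0000e-02 -1.8800e+01] F [-0.   0.6 -0.8] gap -0.1 q5 [ 13.   6. 101.   1.  72. 121.]
```

Emit:
play_rows(
  deltas=[
    [[0,0,0.002],[0,0,0],1],
    [[0,0,0],[0,0,0],1],
  ],
)

```text
time: 4.55
tool_pos: [526.1, 174.7, 74.8]
tcp_rot: [-179.3, 0.0, -18.8]
ft_force: [-0.1, -0.9, -0.0]
finger_gap: -0.2
```

Emit:
play_rows(
  deltas=[
    [[0,0,0.002],[0,0,0],1],
    [[0,0,0],[0,0,0],1],
  ],
)

```text
time: 4.8
tool_pos: [526.0, 174.8, 72.6]
tcp_rot: [-179.3, 0.0, -18.8]
ft_force: [-0.1, -0.3, -1.1]
finger_gap: 0.0
```

Emit:
play_rows(
  deltas=[
    [[0,0,0.002],[0,0,0],1],
    [[0,0,0],[0,0,0],1],
  ],
)

```text
time: 5.05
tool_pos: [526.1, 174.9, 70.5]
tcp_rot: [-179.3, 0.0, -18.8]
ft_force: [-0.2, 0.2, -0.7]
finger_gap: -0.1
```

```bash
python3 - <<'E'
from h import *
im=eyes.snapshot("scene")[:,:,::-1].copy()
cv2.imwrite("pics/p8.png",cv2.resize(im[125:195,290:370],None,fx=8,fy=8,interpolation=cv2.INTER_CUBIC))
E
```

```text
(no output)
```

View pics/p8.png

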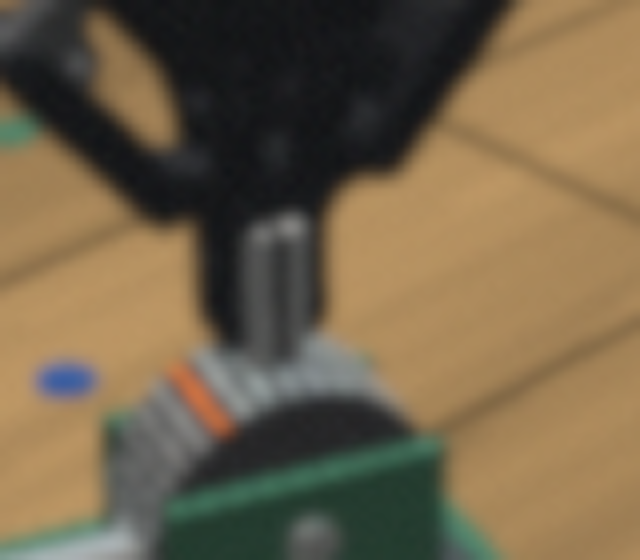

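The tip now visually reaches the wheel's crest, at about (324,170), and is about to touch. I'll continue in small steps.

Emit:
play_rows(
  deltas=[
    [[0,0,0.002],[0,0,0],1],
    [[0,0,0],[0,0,0],1],
  ],
)

```text
time: 5.35
tool_pos: [526.2, 174.9, 68.5]
tcp_rot: [-179.3, 0.0, -18.8]
ft_force: [0.7, -0.6, -0.4]
finger_gap: -0.1
```

Emit:
play_rows(
  deltas=[
    [[0,0,0.002],[0,0,0],1],
    [[0,0,0],[0,0,0],1],
  ],
)

```text
time: 5.6
tool_pos: [526.6, 175.0, 67.1]
tcp_rot: [-179.3, -0.0, -18.8]
ft_force: [-2.0, -0.8, 2.8]
finger_gap: 0.0
```

Contact at TCP z ≈ 67.5. Press to about 64 and make a first half-stroke.

Emit:
play_rows(
  deltas=[
    [[0,0,0.003],[0,0,0],1],
    [[0,0,0.001],[0,0,0],1],
  ],
)

```text
time: 5.85
tool_pos: [526.9, 175.3, 63.8]
tcp_rot: [-179.3, -0.0, -18.8]
ft_force: [-3.6, -0.9, 7.0]
finger_gap: 0.1
```

Emit:
play_rows(
  deltas=[
    [[0,0.005,0.0005],[0,0,0],1],
    [[0,0.005,0.0005],[0,0,0],1],
    [[0,0.003,0.0005],[0,0,0],1],
    [[0,0,0],[0,0,0],1],
  ],
)

```text
time: 6.35
tool_pos: [523.1, 164.5, 64.0]
tcp_rot: [-179.1, -0.1, -18.7]
ft_force: [-2.0, -0.8, 5.9]
finger_gap: 0.1
```

```bash
python3 st.py; python3 - <<'E'
from h import *
print(masks(eyes.snapshot("scene")[:,:,::-1].copy(),"scene"))
E
```

```text
6.35 loc [  1.1 -11.3] z 64.0 rot [-1.7909e+02 -7.0000e-02 -1.8730e+01] F [-2.  -0.8  5.9] gap 0.1 q5 [ 12.   6. 103.   1.  71. 120.]
[(22, array([274.4, 211.2]), array([  41.6, -107.9])), (33, array([260.7, 223.8]), array([  64.5, -139.2]))]
```

Rolling works. Lift, go back, press again.

Emit:
play_rows(
  deltas=[
    [[0,0,-0.014],[0,0,0],1],
    [[0,0,0],[0,0,0],1],
    [[-0.001,-0.026,0],[0,0,0],1],
    [[0,0,0],[0,0,0],1],
    [[0,0,0.01],[0,0,0],1],
    [[0,0,0.002],[0,0,0],1],
    [[0,0,0],[0,0,0],1],
  ],
)

```text
time: 7.28
tool_pos: [530.6, 189.0, 66.2]
tcp_rot: [-179.1, -0.1, -18.8]
ft_force: [-0.5, 1.5, 3.6]
finger_gap: -0.1
```

```bash
python3 st.py
```

```text
7.275 loc [ 0.2 14.3] z 66.2 rot [-1.7908e+02 -9.0000e-02 -1.8770e+01] F [-0.5  1.5  3.6] gap -0.1 q5 [ 14.   8. 100.   1.  71. 122.]
```

Emit:
play_rows(
  deltas=[
    [[0,0.003,0.002],[0,0,0],1],
    [[0,0.006,0.001],[0,0,0],1],
    [[0,0.006,0],[0,0,0],1],
    [[0,0.006,0.0005],[0,0,0],1],
    [[0,0.004,0.0005],[0,0,0],1],
    [[0,0,0],[0,0,0],1],
  ],
)

```text
time: 8.02
tool_pos: [522.3, 164.8, 64.5]
tcp_rot: [-178.9, -0.1, -18.8]
ft_force: [-2.5, 1.2, 4.6]
finger_gap: -0.2
```

```bash
python3 st.py
```

```text
8.025 loc [  0.2 -11.3] z 64.5 rot [-1.7893e+02 -1.0000e-01 -1.8780e+01] F [-2.5  1.2  4.6] gap -0.2 q5 [ 12.   6. 103.   1.  71. 120.]
```

Emit:
play_rows(
  deltas=[
    [[0,0,-0.014],[0,0,0],1],
    [[0,0,0],[0,0,0],1],
    [[0,-0.026,0],[0,0,0],1],
    [[0,0,0],[0,0,0],1],
  ],
)

```text
time: 8.52
tool_pos: [530.9, 188.0, 80.1]
tcp_rot: [-179.0, -0.2, -18.9]
ft_force: [-0.4, -1.0, -0.5]
finger_gap: -0.3
```

```bash
python3 st.py; python3 - <<'E'
from h import *
print(masks(eyes.snapshot("scene")[:,:,::-1].copy(),"scene"))
E
```

```text
8.525 loc [ 0.8 13.5] z 80.1 rot [-1.7899e+02 -1.6000e-01 -1.8850e+01] F [-0.4 -1.  -0.5] gap -0.3 q5 [ 14.   7. 100.   1.  72. 122.]
[(27, array([270.6, 211.5]), array([  39.7, -114.2])), (32, array([260.6, 223.8]), array([  64.5, -139.3]))]
```

Jaw moved ~10.3 mm for 37 mm of travel, so there is no slip. About 25 mm remain. Next stroke.

Emit:
play_rows(
  deltas=[
    [[0,-0.001,0.01],[0,0,0],1],
    [[0,0,0.002],[0,0,0],1],
    [[0,0.003,0.003],[0,0,0],1],
    [[0,0.006,0.001],[0,0,0],1],
    [[0,0.006,0],[0,0,0],1],
    [[0,0.006,0.0005],[0,0,0],1],
    [[0,0.004,0.0005],[0,0,0],1],
    [[0,0,0],[0,0,0],1],
  ],
)

```text
time: 9.57
tool_pos: [522.2, 163.6, 64.0]
tcp_rot: [-178.9, -0.1, -18.9]
ft_force: [-2.5, 0.4, 5.1]
finger_gap: 0.1
```

Emit:
play_rows(
  deltas=[
    [[0,0,-0.014],[0,0,0],1],
    [[0,0,0],[0,0,0],1],
    [[0,-0.026,0],[0,0,0],1],
    [[0,0,0],[0,0,0],1],
  ],
)

```text
time: 10.07
tool_pos: [530.8, 187.0, 79.5]
tcp_rot: [-178.9, -0.2, -19.0]
ft_force: [0.1, -1.2, 0.2]
finger_gap: 0.2
```

```bash
python3 st.py; python3 - <<'E'
from h import *
print(masks(eyes.snapshot("scene")[:,:,::-1].copy(),"scene"))
E
```

```text
10.075 loc [ 1.  12.5] z 79.5 rot [-1.789e+02 -1.500e-01 -1.898e+01] F [ 0.1 -1.2  0.2] gap 0.2 q5 [ 14.   7. 100.   1.  72. 122.]
[(27, array([266.6, 212.5]), array([  39.5, -121.3])), (31, array([260.6, 223.9]), array([  64.8, -139.4]))]
```

Emit:
play_rows(
  deltas=[
    [[-0.001,-0.002,0.01],[0,0,0],1],
    [[0,0,0.002],[0,0,0],1],
    [[0,0.003,0.003],[0,0,0],1],
    [[0,0.006,0.001],[0,0,0],1],
    [[0,0.006,0],[0,0,0],1],
    [[0,0.006,0.0005],[0,0,0],1],
    [[0,0.004,0.0005],[0,0,0],1],
    [[0,0,0],[0,0,0],1],
  ],
)

```text
time: 11.12
tool_pos: [521.5, 164.4, 63.7]
tcp_rot: [-178.7, -0.1, -19.0]
ft_force: [-2.6, 0.6, 6.3]
finger_gap: 0.1
```

Emit:
play_rows(
  deltas=[
    [[0,0,-0.014],[0,0,0],1],
    [[0,0,0],[0,0,0],1],
    [[0,-0.026,0],[0,0,0],1],
    [[0,0,0],[0,0,0],1],
  ],
)

```text
time: 11.62
tool_pos: [530.1, 187.7, 79.2]
tcp_rot: [-178.8, -0.1, -19.1]
ft_force: [-0.2, -0.5, -0.3]
finger_gap: 0.0
```

```bash
python3 st.py; python3 - <<'E'
from h import *
print(masks(eyes.snapshot("scene")[:,:,::-1].copy(),"scene"))
im=eyes.snapshot("top")[:,:,::-1].copy();print(masks(im,"top"))
E
```

```text
11.625 loc [ 0.1 12.9] z 79.2 rot [-1.7879e+02 -1.4000e-01 -1.9100e+01] F [-0.2 -0.5 -0.3] gap 0.0 q5 [ 14.   7. 100.   1.  72. 122.]
[(30, array([262.5, 213.7]), array([  39.7, -128.6])), (32, array([260.6, 223.8]), array([  64.5, -139.3]))]
[(232, array([355.1, 212.1]), array([ 36.7, -78.6])), (41, array([395. , 213.4]), array([  55.9, -138.8]))]
```

Emit:
play_rows(
  deltas=[
    [[0,-0.001,0.01],[0,0,0],1],
    [[0,0,0.002],[0,0,0],1],
    [[0,0.003,0.003],[0,0,0],1],
    [[0,0.006,0.001],[0,0,0],1],
    [[0,0.006,0],[0,0,0],1],
    [[0,0.006,0.0005],[0,0,0],1],
    [[0,0.004,0.0005],[0,0,0],1],
    [[0,0,0],[0,0,0],1],
  ],
)

```text
time: 12.72
tool_pos: [521.6, 163.9, 63.6]
tcp_rot: [-178.6, -0.1, -19.2]
ft_force: [-3.0, -0.6, 5.5]
finger_gap: -0.1
```

Emit:
play_rows(
  deltas=[
    [[0,0,-0.014],[0,0,0],1],
    [[0,0,-0.05],[0,0,0],1],
    [[0,-0.06,-0.02],[0,0,0],1],
    [[0,-0.06,0],[0,0,0],1],
    [[0,-0.06,0],[0,0,0],1],
    [[0,-0.06,0],[0,0,0],1],
    [[0,0,0],[0,0,0],1],
  ],
)

```text
time: 13.6
tool_pos: [602.3, 392.5, 158.9]
tcp_rot: [-178.6, -0.1, -19.5]
ft_force: [0.3, -0.8, 0.0]
finger_gap: -0.7
```

```bash
python3 st.py; python3 - <<'E'
from h import *
a=eyes.snapshot("scene")[:,:,::-1].copy();print(masks(a,"scene"))
b=eyes.snapshot("top")[:,:,::-1].copy();print(masks(b,"top"))
A=cv2.resize(a[190:250,240:300],None,fx=6.6,fy=6.6,interpolation=cv2.INTER_CUBIC)
B=cv2.resize(b[190:250,350:410],None,fx=6.6,fy=6.6,interpolation=cv2.INTER_CUBIC)
cv2.imwrite("pics/p9.png",np.hstack([A,B]))
E
```

```text
13.6 loc [  1.4 230. ] z 158.9 rot [-1.7862e+02 -1.4000e-01 -1.9450e+01] F [ 0.3 -0.8  0. ] gap -0.7 q5 [ 29.  26.  68.   1.  84. 138.]
[(27, array([258.6, 214.8]), array([  39.9, -135.8])), (30, array([260.7, 224. ]), array([  65.1, -139.4]))]
[(40, array([389.8, 223.8]), array([  37.4, -136.3])), (42, array([395. , 213.5]), array([  55.6, -138.8]))]
```

View pics/p9.png

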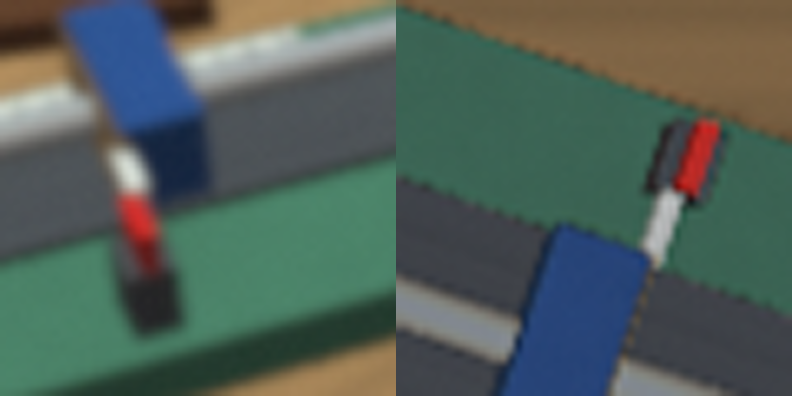

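The pointer is now just short of the mark. In the top view the white line is at about (390,224) and the red one at (395,213.5). I'll refine the remaining distance with sub-pixel centroids, taking the cross direction from the jaw itself.

```bash
cat > fine.py <<'E'
from h import *
acc=[];ims=np.mean([eyes.snapshot("top")[:,:,::-1].astype(float) for _ in range(4)],0)
b=ims.astype(np.uint8)
B=cv2.resize(ims.astype(np.float32),None,fx=4,fy=4,interpolation=cv2.INTER_LINEAR)
bl,g,rd=B[...,0],B[...,1],B[...,2]
def roi(l0,l1,y0,y1,z):
    m=np.zeros(B.shape[:2],np.uint8);q=np.array([proj("top",[*wld(l),z]) for l in((l0,y0),(l0,y1),(l1,y1),(l1,y0))])*4+1.5
    cv2.fillPoly(m,[q.round().astype(int)],1);return m
un=lambda uv,z:ray("top",(np.array(uv)-1.5)/4,z)
m1=(np.minimum(np.minimum(bl,g),rd)>120)&(roi(28,48,-165,-90,54)>0)
m2=((rd-np.maximum(g,bl))>70)&(roi(40,85,-175,-90,54)>0)
m3=((bl-np.maximum(g,rd))>40).astype(np.uint8)*roi(-60,45,-175,-60,61)
for nm,m in(("white",m1),("red",m2)):
    yy,xx=np.nonzero(m);P=np.array([loc(un(p,54)) for p in zip(xx,yy)])
    ext=np.percentile(P,[2,98],axis=0).round(1);d=P-P.mean(0);w,v=np.linalg.eigh(d.T@d);a=v[:,1]*np.sign(v[0,1])
    print(nm,P.mean(0).round(2),"extent",ext.tolist(),"axis deg",np.degrees(np.arctan2(a[1],a[0])).round(2))
k=max(cv2.findContours(m3,0,1)[0],key=cv2.contourArea)
Q=np.array([loc(un(p,61)) for p in cv2.boxPoints(cv2.minAreaRect(k))]);print("jaw",Q.round(1).tolist())
E
python3 fine.py
```

```text
white [  37.86 -136.18] extent [[29.9, -138.7], [45.6, -133.5]] axis deg 1.82
red [  55.94 -138.95] extent [[47.6, -141.7], [64.5, -136.1]] axis deg -0.77
jaw [[-28.9, -112.4], [28.7, -112.9], [28.7, -135.2], [-28.8, -134.5]]
```

Gap is about 2.7 mm, which needs about 9.7 mm of rim travel. Return to local y ≈ +5.

Emit:
play_rows(
  deltas=[
    [[0,0.05,0],[0,0,0],1],
    [[0,0.05,0],[0,0,0],1],
    [[0,0.05,0],[0,0,0],1],
    [[0,0.04,0],[0,0,0],1],
    [[0,0.015,0.03],[0,0,0],1],
    [[0,0,0.03],[0,0,0],1],
    [[0,0,0.01],[0,0,0],1],
    [[0,0,0],[0,0,0],1],
  ],
)

```text
time: 14.9
tool_pos: [533.0, 182.9, 90.5]
tcp_rot: [-178.3, -0.8, -20.3]
ft_force: [-0.0, 0.8, 0.2]
finger_gap: 0.2
```

```bash
python3 st.py
```

```text
14.9 loc [4.4 9.2] z 90.5 rot [-178.26   -0.81  -20.34] F [-0.   0.8  0.2] gap 0.2 q5 [ 13.   5. 101.   1.  73. 123.]
```

Emit:
play_rows(
  deltas=[
    [[-0.004,0.004,0.005],[0,0,-0.02],1],
    [[0,0,0.01],[0,0,0],1],
    [[0,0,0.004],[0,0,0],1],
    [[0,0,0],[0,0,0],1],
  ],
)

```text
time: 15.4
tool_pos: [529.7, 181.7, 73.1]
tcp_rot: [-178.1, -1.1, -19.1]
ft_force: [-0.8, -0.1, 0.0]
finger_gap: -0.0
```

```bash
python3 st.py
```

```text
15.4 loc [1.7 7.1] z 73.1 rot [-178.15   -1.05  -19.07] F [-0.8 -0.1  0. ] gap -0.0 q5 [ 13.   6. 102.   1.  70. 122.]
```

Emit:
play_rows(
  deltas=[
    [[0,0,0.005],[0,0,0],1],
    [[0,0,0.004],[0,0,0],1],
    [[0,0,0.001],[0,0,0],1],
    [[0,0,0],[0,0,0],1],
  ],
)

```text
time: 15.9
tool_pos: [530.8, 182.9, 64.3]
tcp_rot: [-178.1, -1.1, -19.0]
ft_force: [-2.9, 0.8, 6.4]
finger_gap: 0.1
```

```bash
python3 st.py
```

```text
15.9 loc [2.4 8.6] z 64.3 rot [-178.06   -1.1   -19.05] F [-2.9  0.8  6.4] gap 0.1 q5 [ 13.   6. 102.   1.  69. 122.]
```

Emit:
play_rows(
  deltas=[
    [[0,0.004,0.0005],[0,0,0],1],
    [[0,0.004,0],[0,0,0],1],
    [[0,0.002,0],[0,0,0],1],
    [[0,0,0],[0,0,0],1],
  ],
)

```text
time: 16.4
tool_pos: [528.2, 175.5, 65.7]
tcp_rot: [-177.8, -1.1, -19.0]
ft_force: [-3.1, -0.6, 4.4]
finger_gap: 0.0
```

```bash
python3 st.py
```

```text
16.4 loc [2.4 0.7] z 65.7 rot [-177.85   -1.13  -19.01] F [-3.1 -0.6  4.4] gap 0.0 q5 [ 12.   5. 103.   1.  69. 121.]
```

Need ~2 mm more.

Emit:
play_rows(
  deltas=[
    [[0,0.003,0.001],[0,0,0],1],
    [[0,0,0],[0,0,0],1],
  ],
)

```text
time: 16.65
tool_pos: [527.5, 173.3, 65.3]
tcp_rot: [-177.8, -1.1, -19.0]
ft_force: [-2.1, -0.1, 5.3]
finger_gap: 0.5
```

```bash
python3 st.py
```

```text
16.65 loc [ 2.4 -1.6] z 65.3 rot [-177.79   -1.14  -18.99] F [-2.1 -0.1  5.3] gap 0.5 q5 [ 12.   5. 104.   1.  69. 120.]
```

Lift and clear the view, then measure.

Emit:
play_rows(
  deltas=[
    [[0,0,-0.014],[0,0,0],1],
    [[0,0,-0.05],[0,0,0],1],
    [[0,-0.06,-0.02],[0,0,0],1],
    [[0,-0.06,0],[0,0,0],1],
    [[0,-0.06,0],[0,0,0],1],
    [[0,-0.05,0],[0,0,0],1],
    [[0,0,0],[0,0,0],1],
  ],
)

```text
time: 17.52
tool_pos: [603.1, 393.6, 165.3]
tcp_rot: [-177.6, -1.3, -19.2]
ft_force: [0.1, -0.8, 0.1]
finger_gap: -0.0
```

```bash
python3 st.py;python3 fine.py; python3 - <<'E'
from h import *
a=eyes.snapshot("scene")[:,:,::-1].copy();print(masks(a,"scene"))
b=eyes.snapshot("top")[:,:,::-1].copy();print(masks(b,"top"))
A=cv2.resize(a[190:250,240:300],None,fx=6.6,fy=6.6,interpolation=cv2.INTER_CUBIC)
B=cv2.resize(b[190:250,350:410],None,fx=6.6,fy=6.6,interpolation=cv2.INTER_CUBIC)
cv2.imwrite("pics/p10.png",np.hstack([A,B]))
E
```

```text
17.525 loc [  1.8 231.4] z 165.3 rot [-177.63   -1.34  -19.21] F [ 0.1 -0.8  0.1] gap -0.0 q5 [ 29.  25.  70.   1.  83. 138.]
white [  37.81 -138.76] extent [[29.7, -141.3], [45.7, -136.1]] axis deg 1.7
red [  56.01 -138.94] extent [[47.7, -141.7], [64.5, -136.1]] axis deg -1.19
jaw [[-29.1, -115.3], [28.6, -115.4], [28.8, -137.5], [-28.8, -137.1]]
[(28, array([257.2, 215.4]), array([  40.6, -138.3])), (34, array([260.6, 223.7]), array([  64.1, -139.3]))]
[(40, array([391.5, 224.2]), array([  37.7, -138.9])), (41, array([395. , 213.4]), array([  55.9, -138.8]))]
```

View pics/p10.png

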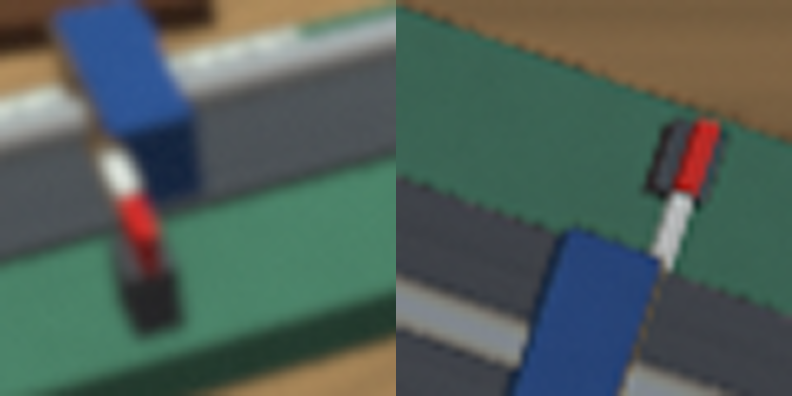

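The white pointer runs straight into the red blade, at about (391,224) and (395,213) in the top view: −138.8 against −138.9 mm. Last I'll check the loose things, then hand in.

```bash
python3 - <<'E'
from h import *
a0=cv2.imread("pics/scene0.png");a=eyes.snapshot("scene")[:,:,::-1].copy()
for nm,(x0,x1,y0,y1) in dict(jar_bottle=(375,412,165,250),offcut=(210,265,178,195)).items():
    d=cv2.absdiff(cv2.GaussianBlur(a0,(3,3),0),cv2.GaussianBlur(a,(3,3),0))[y0:y1,x0:x1];print(nm,d.mean().round(2),d.max())
print(r.hand_in())
E
```

```text
jar_bottle 0.51 2
offcut 4.52 126
the job is handed in; nothing more can be done
None
```

The job is handed in: the pointer now lines up with the red mark, and the hand is clear. I rolled the wheel from above with the shut fingertips in one half stroke, four full strokes and a short final one, pressing with about 4–7 N.

- **Alignment:** in the final top view the pointer is at local y = −138.8 mm and the mark at −138.9 mm, good to about 0.5 mm. The scene view puts the pointer about 1 mm short. I trusted it less, because the mark's visible end face shifts its reading by about that much.
- **Mark:** it read the same within about 0.3 mm throughout.
- **Bottle and jar:** their part of the final scene picture matches the first one.
- **Offcut:** the picture check was not clean. Its patch showed a difference of up to 126 grey levels, most likely because the blue jaw moved into that patch. I handed in without separating the two. The hand never went near the offcut.
- **Fingertips:** they sat about 20 mm higher than the reported TCP, so I found contact by the force reading, at a TCP height of about 67.5 mm.
- **Time:** about 18 s of the 45 s.

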